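# Reverse a row of dropper bottles for the bench opposite

## Task

The colleague across the bench will read the white rack from the other side, so move the four dropper bottles from the colour-coded rack into the empty white rack in reverse order, one to a bay: seen from one and the same side, the bottle that stands at the left end of the coloured row goes into the right-end bay, the second from the left into the second from the right, and so on. Leave each bottle standing upright on the floor of its bay, tip none over on the way, and leave the petri dish where it is.

Things in the scene. Friction and masses are not known exactly. Their poses are not given: they have to be found in the camera images.
- bottle_red: small white dropper bottle with a red screw cap and a red band round its foot; 32 mm diameter straight body up to 52 mm, then a shoulder and a 23 mm diameter cap, 76 mm tall in all, about 80 g, loose, upright. Origin: centre of its underside, z up along the bottle; its yaw means nothing. Grasp it across the straight body, about 42 mm above its underside
- bottle_yellow: small white dropper bottle with a yellow screw cap and a yellow band round its foot; 32 mm diameter straight body up to 52 mm, then a shoulder and a 23 mm diameter cap, 76 mm tall in all, about 80 g, loose, upright. Origin: centre of its underside, z up along the bottle; its yaw means nothing. Grasp it across the straight body, about 42 mm above its underside
- bottle_green: small white dropper bottle with a green screw cap and a green band round its foot; 32 mm diameter straight body up to 52 mm, then a shoulder and a 23 mm diameter cap, 76 mm tall in all, about 80 g, loose, upright. Origin: centre of its underside, z up along the bottle; its yaw means nothing. Grasp it across the straight body, about 42 mm above its underside
- bottle_blue: small white dropper bottle with a blue screw cap and a blue band round its foot; 32 mm diameter straight body up to 52 mm, then a shoulder and a 23 mm diameter cap, 76 mm tall in all, about 80 g, loose, upright. Origin: centre of its underside, z up along the bottle; its yaw means nothing. Grasp it across the straight body, about 42 mm above its underside
- seat_red: red square plastic seat of the colour-coded rack, fixed; at the start the red-capped bottle stands in it. 58 mm square outside, 52 mm inside, floor 4 mm thick, walls 18 mm high. Origin: centre of its underside, 6 mm above the table; y along the row of seats. The four seats stand in a row, 60 mm apart, in an order that changes each time, on a grey metal base 78 x 262 mm that may lie to the robot's left or right and is turned up to 0.4 rad from the table's y
- seat_yellow: yellow square plastic seat of the colour-coded rack, fixed; at the start the yellow-capped bottle stands in it. 58 mm square outside, 52 mm inside, floor 4 mm thick, walls 18 mm high. Origin: centre of its underside, 6 mm above the table; y along the row of seats. The four seats stand in a row, 60 mm apart, in an order that changes each time, on a grey metal base 78 x 262 mm that may lie to the robot's left or right and is turned up to 0.4 rad from the table's y
- seat_green: green square plastic seat of the colour-coded rack, fixed; at the start the green-capped bottle stands in it. 58 mm square outside, 52 mm inside, floor 4 mm thick, walls 18 mm high. Origin: centre of its underside, 6 mm above the table; y along the row of seats. The four seats stand in a row, 60 mm apart, in an order that changes each time, on a grey metal base 78 x 262 mm that may lie to the robot's left or right and is turned up to 0.4 rad from the table's y
- seat_blue: blue square plastic seat of the colour-coded rack, fixed; at the start the blue-capped bottle stands in it. 58 mm square outside, 52 mm inside, floor 4 mm thick, walls 18 mm high. Origin: centre of its underside, 6 mm above the table; y along the row of seats. The four seats stand in a row, 60 mm apart, in an order that changes each time, on a grey metal base 78 x 262 mm that may lie to the robot's left or right and is turned up to 0.4 rad from the table's y
- white_rack: empty white rack, fixed, 66 x 246 mm, with four open square bays in a row. Origin: centre of its underside, on the table; y along its row, within 0.4 rad of the robot's left (table's +y). Bay centres at x = 0, y = +90, +30, -30, -90 mm; each bay is 54 mm square inside; floor 10 mm above the table, walls and partitions up to 24 mm above the table
- petri_dish: bystander: closed whitish petri dish with an amber middle, 94 mm diameter, 16 mm high, loose on the table beyond the racks. Origin: centre of its underside
Mind the look-alikes: they are no part of the job. Leave any orange look-alike of the bottle_red alone. What is shaped like the bottle_green but orange is not meant.

How it is judged:
By the outcome, as a careful person would: the job done as asked, in the order asked, and still so for the second after the job is handed in, with the robot touching nothing.
It also fails if it takes over 106 s, if anything falls off the work surface, if the arm or the gripper's body presses on something with over 40 N, if the wrist force passes 120 N, or if a joint passes its speed limit or range.

## Robot

A 6-joint arm with a two-finger parallel gripper is mounted at the origin on the work surface. World frame = base frame: x ahead of the robot, y to its left, z up, the work surface at z = 0. Lengths are in m, angles in rad, forces in N, time in s.
With the tool pointing down it reaches from about 0.375 to 0.9 m from the base axis. Payload 3.1 kg.
Tool frame: the origin (TCP) lies on the centre line of the jaws, within the pads' length; the fingertips stand robot.tip_reach ahead of it and the grasp point (between the pads) lies 8 mm behind it (robot.tip_reach is the distance from the TCP to the fingertips, in m); z points along the fingers, y is the line along which they close (so a half turn about z gives the same grasp; the last joint's range is limited). The gripper opens to 87 mm and grips with 3 to 60 N. Pads are 19 mm wide; open, the fingers measure 117 mm over their backs; the gripper's body (75 mm by 190 mm) begins 51 mm behind the grasp point.
Start: joints at [1.01, 0.527, 1.433, -0, 1.181, -0.178], TCP at [0.233, 0.58, 0.205] pointing down, gripper open.
Joint ranges: [-3.08, 3.08], [-0.75, 2.2], [0.22, 2.44], [-1.43, 4.57], [0, 2.65], [-2.85, 2.85]. Speed limits (rad/s): [2.79, 2.79, 3.14, 3.14, 3.14, 3.14].

## Interface

Orientations are given as a unit quaternion [x, y, z, w].
In Python, from rig import robot gives the robot as it stands.
- The arm moves only by the tool jog_arm, never from a script. Its argument "motion" is one flat list of numbers, 7 for each row, row after row: the shift along the tool's x, y, z scaled (see below), then the turn, a rotation vector about the tool's x, y, z scaled (see below), then the gripper's target within -1 to 1 (shut at 1, half-way at 0, fully open at -1). In form: [x, y, z, rx, ry, rz, hand, x, y, z, rx, ry, rz, hand, ...]. A call has 1 to 12 rows; each row shifts and turns the commanded pose from where the row before left it, along the tool's axes as they then stand; what a row does not reach is not made up. The controller multiplies each number of a shift by 4 cm and each number of a turn by 4 degrees. A row lasts 1/8 s, in which the tool goes at most 62.5 mm and 10.7 degrees, less where a joint would pass 70% of its speed; a pose out of reach is approached as far as the arm can. A call with a number of a shift or a turn outside -1 to 1 is refused whole. A call with a gripper value outside its range is refused whole. The fingers move at their own pace and stop on an object; "grip_force" is the grip in N (left out, the last holds). Time passes only in rows, so rows that do not move let the fingers close. It gives the time, the measured TCP pose, the force, the opening and the grip force at its end, in the units of the state.
- robot.get_obs(): the state, without advancing time (a new reading comes with each control period).
- robot.camera(name): name is "side" or "top" or "wrist"; returns the picture (400x640x3 uint8, blue, green, red); there is no depth.
- robot.calibration(name): a dict with "fx", "fy", "cx", "cy" (pixels), "dist_coeffs" ([k1, k2, p1, p2, k3] as OpenCV has them; the pictures are not rectified), "R" (3x3) and "t" (3): a world point X has camera coordinates R X + t; the wrist camera has in their place "T_tool_cam" (4x4, takes a point from camera to tool coordinates, whose origin is the TCP and whose axes are the flange's). Camera axes: x right, y down, z forward; pixel columns grow to the right and rows downward; lengths in m; the calibration is good to about 2 mm. A picture is of the moment at which its call begins: read the wrist's pose just before it. calibration takes no time and is no camera call.
- robot.hand_in(): hands the job in; it is judged then, once.
The state is a dict: "time": time; "q": joint angles; "joint_velocities": joint speeds; "joint_torque": joint torques, N m; "position": TCP position; "tool_rot": TCP orientation; "ft_force": force on the tool from outside, world axes, zero at the start; "moment": the same for the moment, N m; "grip_width": finger opening in m; "grip_force": force on a finger pad.
Only numpy, scipy, OpenCV 4.12 (cv2) and the standard library are available. Lean on these libraries where they do the work, as an engineer would, in place of code of your own. Each camera call takes 0.05 s, during which the arm holds its last target. There are 200 camera calls.

## Working session

There is one attempt and no reset: what is moved stays moved. The work goes in short steps, Python scripts to look and compute and a tool call to move; the robot and the scene stay as the last step left them, time stands still between calls to the robot, and variables do not carry over. Pictures are saved under pics/ and viewed, at most 14 in all, crops included, and the job is handed in when it is done.

Besides the shell and the picture viewer there is one more tool, called as a command line: name --argument value ..., lists and objects as JSON in quotes. jog_arm: Moves the arm, as the interface text tells. Shifts and turns lie within -1 to 1; 1 stands for 4 cm of shift or 4 degrees of turn. Its arguments: {"type":"object","properties":{"motion":{"type":"array","items":{"type":"number"}},"grip_force":{"type":"number"}},"required":["motion"]}

```bash
mkdir -p pics; ls
python3 - <<'E'
from rig import robot
import cv2
o=robot.get_obs();print(o['time'],o['position'],o['tool_rot'],o['grip_width'],robot.tip_reach)
for n in('top','side'):
    cv2.imwrite(f'pics/{n}0.png',robot.camera(n))
c=robot.calibration('wrist');print(c)
for n in('top','side'):print(robot.calibration(n))
E
```

```text
pics
0.0 [0.23243404 0.57935298 0.20423298] [ 1.89755238e-01  9.81830810e-01 -1.02445286e-03 -4.00447273e-04] 0.08715219426577955 0.011
{'fx': 359.5952678597486, 'fy': 359.5952678597486, 'cx': 319.7952052789373, 'cy': 199.77166564231518, 'dist_coeffs': array([-0.01072161,  0.        ,  0.        ,  0.        ,  0.        ]), 'T_tool_cam': array([[-1.61102944e-04, -9.65375485e-01, -2.60864230e-01,
         7.27934784e-02],
       [ 9.99999553e-01,  8.74380056e-05, -9.41153869e-04,
        -2.94696468e-04],
       [ 9.31376321e-04, -2.60864265e-01,  9.65375040e-01,
        -1.80261093e-01],
       [ 0.00000000e+00,  0.00000000e+00,  0.00000000e+00,
         1.00000000e+00]])}
{'fx': 490.27308129245614, 'fy': 490.27308129245614, 'cx': 326.57676574012135, 'cy': 201.23672313050255, 'dist_coeffs': array([0.00752671, 0.        , 0.        , 0.        , 0.        ]), 'R': array([[ 0.01527597, -0.99979789, -0.01306975],
       [-0.98525677, -0.01282364, -0.17060084],
       [ 0.17039876,  0.01548316, -0.98525354]]), 't': array([0.04116051, 0.57809245, 0.88121933])}
{'fx': 459.56363253423405, 'fy': 459.56363253423405, 'cx': 326.13910603331385, 'cy': 195.46699035341032, 'dist_coeffs': array([0.03341022, 0.        , 0.        , 0.        , 0.        ]), 'R': array([[ 0.97654149, -0.2147544 , -0.0157245 ],
       [-0.17416402, -0.7448013 , -0.64415675],
       [ 0.12662387,  0.63178444, -0.76473186]]), 't': array([-0.58095678,  0.15393595,  1.09842044])}
```

View pics/top0.png

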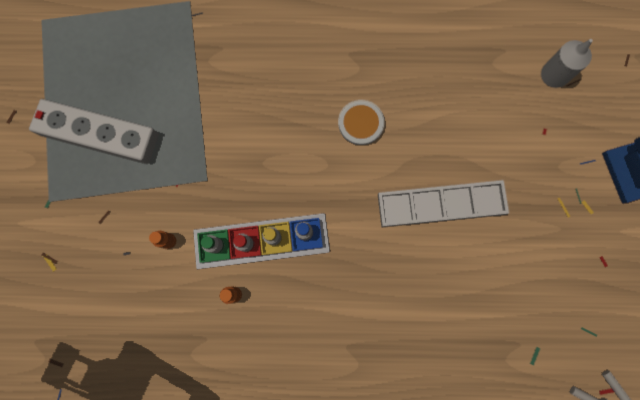

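View pics/side0.png

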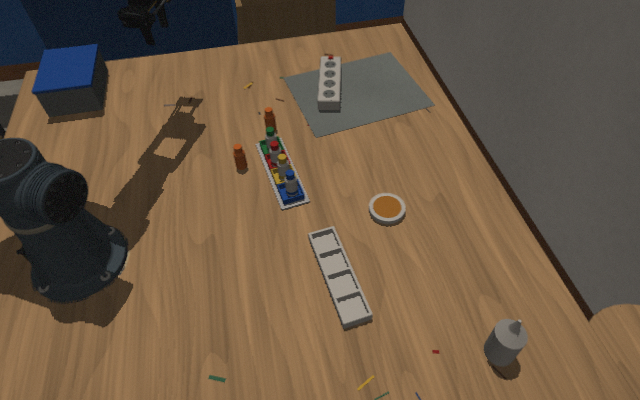

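The top view (left = +y) shows the coloured row, left to right, as green (212,243), red (243,241), yellow (272,236), blue (304,230). The white rack runs from (380,208) to (508,200). The orange look-alikes are at (162,240) and (231,295), and the dish is at (361,122).

```bash
cat > h.py <<'E'
from rig import robot
import cv2, numpy as np
from scipy.spatial.transform import Rotation as Ro
def rays(name,px,z,obs=None):
    c=robot.calibration(name);K=np.array([[c['fx'],0,c['cx']],[0,c['fy'],c['cy']],[0,0,1]])
    p=cv2.undistortPoints(np.float64(px).reshape(-1,1,2),K,c['dist_coeffs']).reshape(-1,2)
    d=np.c_[p,np.ones(len(p))]
    if name=='wrist':
        R=Ro.from_quat(obs['tool_rot']).as_matrix();T=c['T_tool_cam']
        o=R@T[:3,3]+obs['position'];d=d@(R@T[:3,:3]).T
    else: o=-c['R'].T@c['t'];d=d@c['R']
    return o+d*((z-o[2])/d[:,2])[:,None]
def blobs(m,amin):
    n,l,s,c=cv2.connectedComponentsWithStats(m.astype(np.uint8))
    return [(s[i,4],c[i],l==i) for i in range(1,n) if s[i,4]>=amin]
E
python3 - <<'E'
from h import *
im=cv2.imread('pics/top0.png');hsv=cv2.cvtColor(im,cv2.COLOR_BGR2HSV)
# racks
m=(hsv[...,1]<60)&(hsv[...,2]>120)
for a,c,b in blobs(m,300):
    ys,xs=np.nonzero(b);r=cv2.minAreaRect(np.c_[xs,ys].astype(np.float32));box=cv2.boxPoints(r)
    w=rays('top',box,.024);print('white',a,c.round(),np.round(r[1],1));
    u,v=w[1]-w[0],w[2]-w[1];L=u if np.linalg.norm(u)>np.linalg.norm(v) else v
    L=L*np.sign(L[1]);print(w.mean(0).round(4),np.linalg.norm(u),np.linalg.norm(v),'row ang from y deg',np.degrees(np.arctan2(-L[0],L[1])))
H=hsv[...,0];S=hsv[...,1]>120
for n,q in dict(red=(H<5)|(H>172),yellow=(H>20)&(H<34),green=(H>45)&(H<85),blue=(H>100)&(H<130)).items():
    mm=q&S&(hsv[...,2]>50);mm[:200]=0;mm[280:]=0;mm[:,:185]=0;mm[:,340:]=0
    for a,c,b in blobs(mm,25):
        ys,xs=np.nonzero(b);print(n,a,c.round(1),xs.min(),xs.max(),ys.min(),ys.max())
crop=cv2.resize(im[205:275,185:335],None,fx=5,fy=5,interpolation=cv2.INTER_CUBIC);cv2.imwrite('pics/crop0.png',crop)
E
```

```text
white 367 [570.  55.] [26.6 18.1]
[ 0.8906 -0.4415  0.024 ] 0.03834975236262021 0.055889107082565705 row ang from y deg -70.62677060943449
white 2611 [ 90. 129.] [118.   33.1]
[0.7244 0.5299 0.024 ] 0.06856508348194046 0.24557676521670552 row ang from y deg -14.406401714772676
white 579 [361. 121.] [42. 45.]
[ 0.7466 -0.0158  0.024 ] 0.0909380056586958 0.08798391426330812 row ang from y deg 0.5676306661710182
white 3799 [442. 203.] [ 33.5 127.3]
[ 0.5826 -0.1775  0.024 ] 0.2490222695744722 0.06603081655494453 row ang from y deg 6.541703623064609
white 1331 [259. 242.] [ 39.7 133.6]
[0.5033 0.1768 0.024 ] 0.2591737296047619 0.07701525998459693 row ang from y deg 8.023333513555798
red 715 [243.5 241.5] 228 260 226 258
yellow 751 [275.2 238.2] 259 291 222 254
green 91 [220.8 234.3] 211 227 231 239
green 151 [205.4 240.6] 198 212 233 247
green 193 [215.3 255.9] 200 228 248 261
blue 583 [306.6 236. ] 290 321 218 250
blue 112 [302.7 228.5] 297 308 223 234
```

View pics/crop0.png

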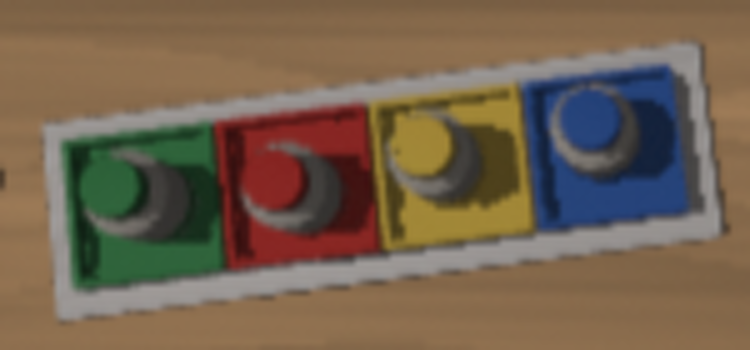

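Run:
```python
from h import *
p=np.array([[111,183],[276,180],[421,145],[590,118]])/5+[185,205]
w=rays('top',p,.086);print(w.round(4))
c=np.array([.5826,-.1775]);a=np.radians(6.6)
for y in(-.09,-.03,.03,.09):print(c+y*np.array([-np.sin(a),np.cos(a)]))
print(rays('top',[[159,237],[230,295]],.08))
o=robot.get_obs();R=Ro.from_quat(o['tool_rot']).as_matrix();print(R.round(3))
ya=np.degrees(np.arctan2(R[1,1],R[0,1]));print(ya,'to 7.5: tool rz',ya-7.5)
print(R.T@(np.array([.47,.12,.205])-o['position'])*25)
```

```text
[[0.4945 0.263  0.086 ]
 [0.4964 0.2034 0.086 ]
 [0.5098 0.1515 0.086 ]
 [0.5205 0.0906 0.086 ]]
[ 0.59294434 -0.26690355]
[ 0.58604811 -0.20730118]
[ 0.57915189 -0.14769882]
[ 0.57225566 -0.08809645]
[[0.50220959 0.35295835 0.08      ]
 [0.40048928 0.21834934 0.08      ]]
[[-0.928  0.373 -0.001]
 [ 0.373  0.928 -0.002]
 [ 0.    -0.002 -1.   ]]
68.1250037829062 to 7.5: tool rz 60.625003782906205
[-9.78960126e+00 -8.44574009e+00 -2.71551073e-03]
```

jog_arm --motion '[0, 0, 0, 0, 0, 1, -1, 0, 0, 0, 0, 0, 1, -1, 0, 0, 0, 0, 0, 1, -1, 0, 0, 0, 0, 0, 1, -1, 0, 0, 0, 0, 0, 1, -1, 0, 0, 0, 0, 0, 1, -1, 0, 0, 0, 0, 0, 1, -1, 0, 0, 0, 0, 0, 1, -1, 0, 0, 0, 0, 0, 1, -1, 0, 0, 0, 0, 0, 1, -1, 0, 0, 0, 0, 0, 1, -1, 0, 0, 0, 0, 0, 1, -1]' --grip_force 15

```text
time: 1.6
position: [0.2326, 0.5796, 0.2047]
tool_rot: [0.574, 0.819, -0.001, 0.0]
ft_force: [0.7, 0.6, -0.6]
grip_width: 0.0872
grip_force: 0.0
```

jog_arm --motion '[0, 0, 0, 0, 0, 1, -1, 0, 0, 0, 0, 0, 1, -1, 0, 0, 0, 0, 0, 1, -1, 0, 0, 0, 0, 0, 0.15, -1, 0, 0, 0, 0, 0, 0, -1]'

```text
time: 2.22
position: [0.2327, 0.5798, 0.205]
tool_rot: [0.659, 0.752, -0.0, 0.0]
ft_force: [-0.4, -0.0, 0.8]
grip_width: 0.0872
grip_force: 0.0
```

```bash
cat > g.py <<'E'
import sys
from h import *
# usage: g.py x y z : tool-frame units from the commanded pose to target
o=robot.get_obs();R=Ro.from_quat(o['tool_rot']).as_matrix()
print(o['time'],o['position'].round(4),'yang',np.degrees(np.arctan2(R[1,1],R[0,1])).round(2),'z',R[:,2].round(3),'w',o['grip_width'],o['grip_force'],o['ft_force'].round(1))
for a in sys.argv[1:]:
    t=np.array([float(v) for v in a.split(',')]);print(a,(R.T@(t-o['position'])*25).round(2))
E
python3 g.py .52,.09,.16 .47,.2,.205
```

```text
2.225 [0.2327 0.5798 0.205 ] yang 7.57 z [-0.    -0.001 -1.   ] w 0.08715179927874622 0.0 [-0.4 -0.   0.8]
.52,.09,.16 [-13.08   5.51   1.13]
.47,.2,.205 [-10.19   4.63   0.  ]
```

jog_arm --motion '[-1, 0.5, 0, 0, 0, 0, -1, -1, 0.5, 0, 0, 0, 0, -1, -1, 0.5, 0, 0, 0, 0, -1, -1, 0.5, 0, 0, 0, 0, -1, -1, 0.5, 0, 0, 0, 0, -1, -1, 0.5, 0, 0, 0, 0, -1, -1, 0.5, 0, 0, 0, 0, -1, -1, 0.5, 0, 0, 0, 0, -1, -1, 0.5, 0, 0, 0, 0, -1, -1, 0.5, 0, 0, 0, 0, -1, -0.8, 0.4, 0, 0, 0, 0, -1, 0, 0, 0, 0, 0, 0, -1]'

```text
time: 3.72
position: [0.5053, 0.1781, 0.2053]
tool_rot: [0.66, 0.751, 0.0, 0.0]
ft_force: [0.5, 0.1, -0.5]
grip_width: 0.0871
grip_force: 0.0
```

Run:
```python
from h import *
o=robot.get_obs();im=robot.camera('wrist');cv2.imwrite('pics/w1.png',im);import pickle;pickle.dump(o,open('o1.pkl','wb'))
print(o['time'],o['position'])
```

```text
3.725 [0.50530396 0.17811127 0.20532531]
```

View pics/w1.png

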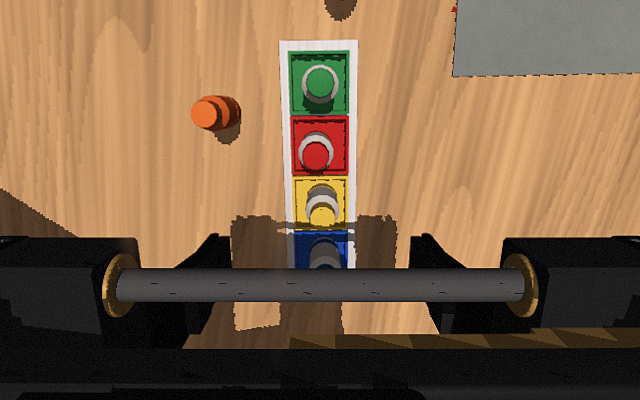

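The wrist view shows the cap tops at green (319,81), red (316,155), yellow (322,212). Blue is hidden by the gripper, and the rack is vertical to within about 1°.

```bash
python3 - <<'E'
from h import *
import pickle;o=pickle.load(open('o1.pkl','rb'))
print(rays('wrist',[[319,81],[316,155],[322,212]],.086,o).round(4))
E
python3 g.py .52,.0906,.15 .496,.262,.15 .496,.262,.044
```

```text
[[0.4919 0.2652 0.086 ]
 [0.4969 0.2065 0.086 ]
 [0.5083 0.1577 0.086 ]]
3.775 [0.5039 0.1793 0.2051] yang 7.41 z [-0.  0. -1.] w 0.08710171281865041 0.0 [-0.1  0.6 -0.6]
.52,.0906,.15 [-2.25  0.11  1.38]
.496,.262,.15 [2.07 0.07 1.38]
.496,.262,.044 [2.07 0.07 4.03]
```

jog_arm --motion '[-0.75, 0.04, 0.4, 0, 0, 0, -1, -0.75, 0.04, 0.4, 0, 0, 0, -1, -0.7, 0.02, 0, 0, 0, 0, -1, 0, 0, 0.8, 0, 0, 0, -1, 0, 0, 0.8, 0, 0, 0, -1, 0, 0, 0.8, 0, 0, 0, -1, 0, 0, 0.8, 0, 0, 0, -1, 0, 0, 0, 0, 0, 0, -1, 0, 0, 0, 0, 0, 0, -1]'

```text
time: 4.9
position: [0.5192, 0.0941, 0.046]
tool_rot: [0.659, 0.752, 0.0, 0.0]
ft_force: [0.3, -0.5, 0.1]
grip_width: 0.0872
grip_force: 0.0
```

```bash
python3 g.py .52,.0915,.044
python3 - <<'E'
from h import *
cv2.imwrite('pics/s2.png',cv2.resize(robot.camera('side')[100:230,200:360],None,fx=4,fy=4))
E
```

```text
4.9 [0.5192 0.0941 0.046 ] yang 7.6 z [ 0.001  0.    -1.   ] w 0.08721287680104443 0.0 [ 0.3 -0.5  0.1]
.52,.0915,.044 [-0.07  0.01  0.05]
```

View pics/s2.png

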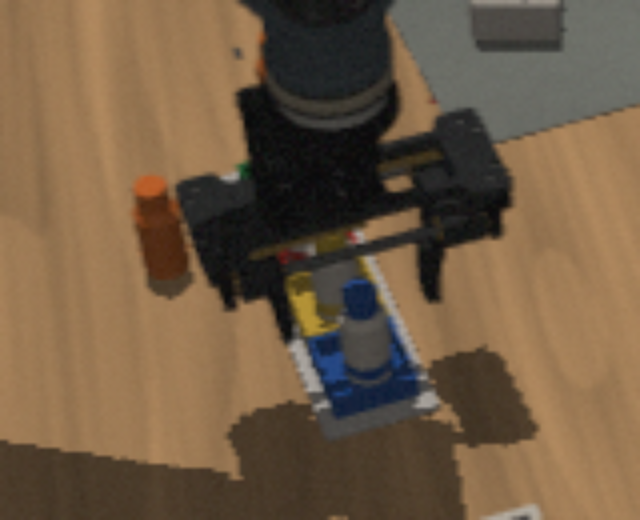

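The side crop shows the blue bottle at crop (368,340), with fingertips near (288,338) and (430,300). I'll check the alignment by projection.

Run:
```python
from h import *
c=robot.calibration('side');K=np.array([[c['fx'],0,c['cx']],[0,c['fy'],c['cy']],[0,0,1]])
o=robot.get_obs();R=Ro.from_quat(o['tool_rot']).as_matrix()
P=[o['position']+R@[0,s*.05,.011] for s in(-1,1)]+[[.5205,.0906,.086],[.5205,.0906,.01]]
p,_=cv2.projectPoints(np.float64(P),cv2.Rodrigues(c['R'])[0],c['t'],K,c['dist_coeffs']);print(((p.reshape(-1,2)-[200,100])*4).round())
print(rays('side',[[200+359/4,100+287/4]],.086), rays('side',[[200+370/4,100+383/4]],.012))
```

```text
[[286. 357.]
 [433. 316.]
 [356. 287.]
 [365. 366.]]
[[0.5224442  0.09019499 0.086     ]] [[0.52120048 0.07343144 0.012     ]]
```

jog_arm --motion '[-0.08, 0.01, 0.05, 0, 0, 0, 1, 0, 0, 0, 0, 0, 0, 1, 0, 0, 0, 0, 0, 0, 1, 0, 0, 0, 0, 0, 0, 1, 0, 0, 0, 0, 0, 0, 1, 0, 0, 0, 0, 0, 0, 1, 0, 0, 0, 0, 0, 0, 1, 0, 0, 0, 0, 0, 0, 1]' --grip_force 15

```text
time: 5.95
position: [0.5201, 0.0902, 0.0433]
tool_rot: [0.659, 0.752, 0.0, 0.0]
ft_force: [0.6, -0.4, 0.6]
grip_width: 0.03
grip_force: 15.0
```

```bash
python3 g.py .5723,-.088,.046
```

```text
5.95 [0.5201 0.0902 0.0433] yang 7.52 z [ 0.  0. -1.] w 0.030025731357862687 15.003190487623215 [ 0.6 -0.4  0.6]
.5723,-.088,.046 [-4.59  0.71 -0.07]
```

jog_arm --motion '[0, 0, -0.5, 0, 0, 0, 1, 0, 0, -0.9, 0, 0, 0, 1, 0, 0, -0.9, 0, 0, 0, 1, 0, 0, -0.7, 0, 0, 0, 1, -0.4, 0.06, 0, 0, 0, 0, 1, -0.8, 0.12, 0, 0, 0, 0, 1, -0.8, 0.13, 0, 0, 0, 0, 1, -0.8, 0.13, 0, 0, 0, 0, 1, -0.8, 0.13, 0, 0, 0, 0, 1, -0.6, 0.09, 0, 0, 0, 0, 1, -0.4, 0.05, 0, 0, 0, 0, 1, 0, 0, 0, 0, 0, 0, 1]'

```text
time: 7.45
position: [0.5721, -0.0894, 0.1627]
tool_rot: [0.66, 0.751, -0.0, -0.0]
ft_force: [-0.3, -0.7, -0.6]
grip_width: 0.0297
grip_force: 15.0
```

```bash
python3 g.py .5723,-.088,.044
python3 - <<'E'
from h import *
o=robot.get_obs()
import pickle;pickle.dump(o,open('o2.pkl','wb'))
t=robot.camera('top');cv2.imwrite('pics/t3.png',np.vstack([cv2.resize(robot.camera('side')[150:300,220:420],None,fx=3,fy=3),cv2.resize(t[150:250,320:520],None,fx=3,fy=3)])[:600])
E
```

```text
7.45 [ 0.5721 -0.0894  0.1627] yang 7.43 z [-0.001  0.    -1.   ] w 0.029723201024531486 14.99289482831955 [-0.3 -0.7 -0.6]
.5723,-.088,.044 [0.03 0.01 2.97]
```

View pics/t3.png

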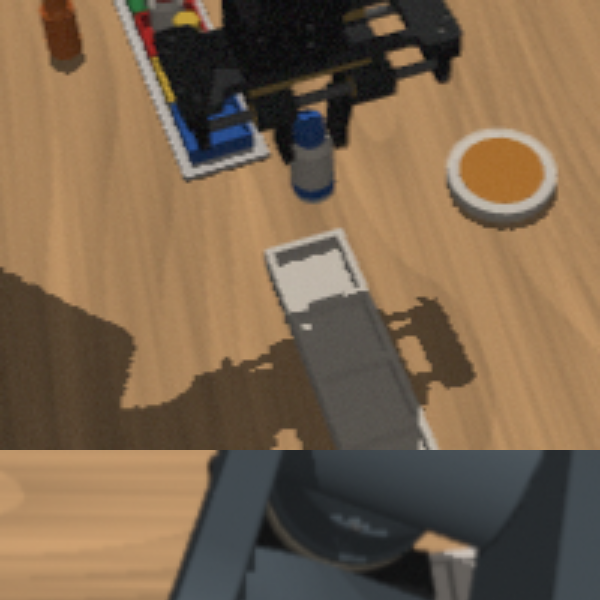

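The blue bottle hangs upright. I'll cross-check the rack pose against the first side view before lowering.

Run:
```python
from h import *
im=cv2.imread('pics/side0.png');hsv=cv2.cvtColor(im,cv2.COLOR_BGR2HSV)
w=rays('side',[[309,233],[333,228],[370,317],[346,326]],.024);print(w.round(4),w.mean(0))
c=np.array([.5826,-.1775]);a=np.radians(6.6);u=np.array([-np.sin(a),np.cos(a)]);v=np.array([u[1],-u[0]])
for s,t in((-1,1),(1,1),(1,-1),(-1,-1)):print(c+v*.033*s+u*.123*t)
```

```text
[[ 0.5394 -0.0618  0.024 ]
 [ 0.5991 -0.0604  0.024 ]
 [ 0.6231 -0.3025  0.024 ]
 [ 0.5692 -0.3107  0.024 ]] [ 0.5826815  -0.18385499  0.024     ]
[ 0.53568143 -0.05910808]
[ 0.60124403 -0.05152222]
[ 0.62951857 -0.29589192]
[ 0.56395597 -0.30347778]
```

jog_arm --motion '[-0.05, 0, 0.6, 0, 0, 0, 1, 0, 0, 0.8, 0, 0, 0, 1, 0, 0, 0.8, 0, 0, 0, 1, 0, 0, 0.45, 0, 0, 0, 1, 0, 0, 0.2, 0, 0, 0, 1, 0, 0, 0.12, 0, 0, 0, 1, 0, 0, 0, 0, 0, 0, 1]'

```text
time: 8.43
position: [0.5726, -0.0903, 0.0448]
tool_rot: [0.659, 0.752, 0.0, 0.0]
ft_force: [0.3, 0.2, -0.8]
grip_width: 0.0306
grip_force: 15.0
```

```bash
python3 g.py .51,.155,.164
python3 - <<'E'
from h import *
cv2.imwrite('pics/s4.png',cv2.resize(robot.camera('side')[180:340,260:420],None,fx=3.7,fy=3.7))
E
```

```text
8.425 [ 0.5726 -0.0903  0.0448] yang 7.55 z [ 0.001 -0.    -1.   ] w 0.03062480660196879 14.992685168981552 [ 0.3  0.2 -0.8]
.51,.155,.164 [ 6.28 -0.74 -2.98]
```

View pics/s4.png

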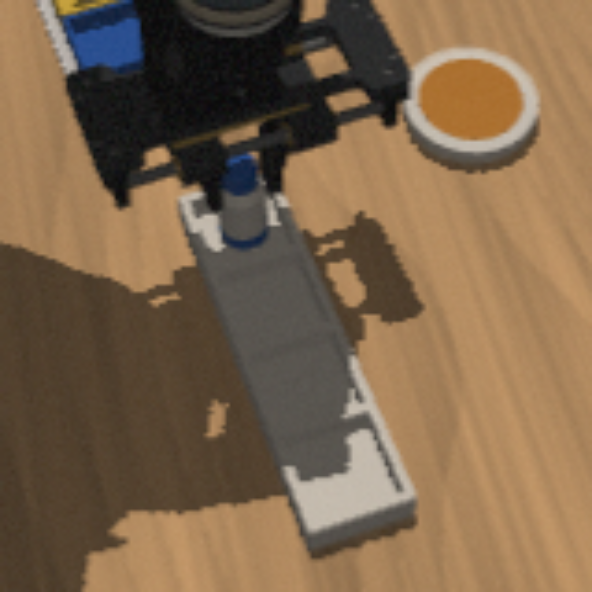

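The blue bottle stands inside the end bay. I'll release it, lift, and go to yellow.

jog_arm --motion '[0, 0, 0, 0, 0, 0, -1, 0, 0, 0, 0, 0, 0, -1, 0, 0, 0, 0, 0, 0, -1, 0, 0, 0, 0, 0, 0, -1, 0, 0, -0.7, 0, 0, 0, -1, 0, 0, -0.9, 0, 0, 0, -1, 0, 0, -0.9, 0, 0, 0, -1, 0, 0, -0.5, 0, 0, 0, -1, 1, -0.12, 0, 0, 0, 0, -1, 1, -0.12, 0, 0, 0, 0, -1, 1, -0.12, 0, 0, 0, 0, -1, 1, -0.12, 0, 0, 0, 0, -1]'

```text
time: 9.98
position: [0.5319, 0.0667, 0.1645]
tool_rot: [0.659, 0.752, 0.0, 0.0]
ft_force: [0.2, -0.1, 0.3]
grip_width: 0.0871
grip_force: 0.0
```

jog_arm --motion '[1, -0.12, 0, 0, 0, 0, -1, 0.9, -0.11, 0, 0, 0, 0, -1, 0.35, -0.04, 0, 0, 0, 0, -1, 0, 0, 0.5, 0, 0, 0, -1, 0, 0, 0, 0, 0, 0, -1]'

```text
time: 10.6
position: [0.509, 0.1529, 0.1434]
tool_rot: [0.659, 0.752, -0.001, -0.001]
ft_force: [0.3, -0.1, 0.7]
grip_width: 0.0868
grip_force: 0.0
```

```bash
python3 g.py .509,.155,.044
python3 - <<'E'
from h import *
s=robot.camera('side');t=robot.camera('top');cv2.imwrite('pics/m5.png',np.hstack([cv2.resize(s[120:280,220:380],None,fx=2.5,fy=2.5),cv2.resize(t[150:270,360:520],None,fx=2.5,fy=2.5,).copy() if 0 else cv2.resize(t[150:310,360:520],None,fx=2.5,fy=2.5)]))
E
```

```text
10.6 [0.509  0.1529 0.1434] yang 7.52 z [-0.003 -0.001 -1.   ] w 0.08676962122360413 0.0 [ 0.3 -0.1  0.7]
.509,.155,.044 [0.05 0.02 2.49]
```

View pics/m5.png

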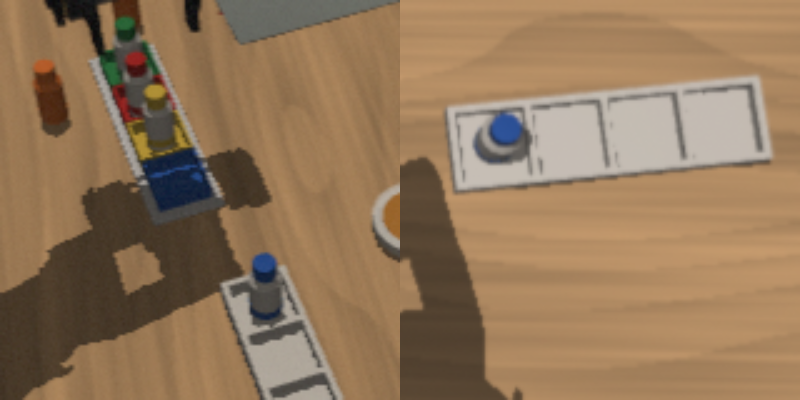

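Blue stands upright and well centred in bay +90. In the side crop the cap tops are yellow (155,90), red (136,58) and green (125,24).

Run:
```python
from h import *
print(rays('side',np.array([[155,90],[136,58],[125,24]])/2.5+[220,120],.086))
```

```text
[[0.5120791  0.14995145 0.086     ]
 [0.49979659 0.20212025 0.086     ]
 [0.49583812 0.25826813 0.086     ]]
```

jog_arm --motion '[0, 0.03, 0.8, 0, 0, 0, -1, 0, 0, 0.9, 0, 0, 0, -1, 0, 0, 0.6, 0, 0, 0, -1, 0, 0, 0.19, 0, 0, 0, -1, 0, 0, 0, 0, 0, 0, 1, 0, 0, 0, 0, 0, 0, 1, 0, 0, 0, 0, 0, 0, 1, 0, 0, 0, 0, 0, 0, 1, 0, 0, 0, 0, 0, 0, 1, 0, 0, 0, 0, 0, 0, 1, 0, 0, 0, 0, 0, 0, 1, 0, 0, 0, 0, 0, 0, 1]'

```text
time: 12.2
position: [0.5109, 0.1536, 0.0451]
tool_rot: [0.659, 0.752, -0.0, -0.0]
ft_force: [0.2, -0.2, 3.8]
grip_width: 0.0226
grip_force: 16.3
```

```bash
python3 g.py .5792,-.1505,.044
```

```text
12.2 [0.5109 0.1536 0.0451] yang 7.53 z [-0. -0. -1.] w 0.02260284195326601 16.274626795202494 [ 0.2 -0.2  3.8]
.5792,-.1505,.044 [-7.76  0.7   0.03]
```

Run:
```python
from h import *
s=robot.camera('side');cv2.imwrite('pics/s6.png',cv2.resize(s[110:210,230:330],None,fx=5,fy=5))
```

```text
(no output)
```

View pics/s6.png

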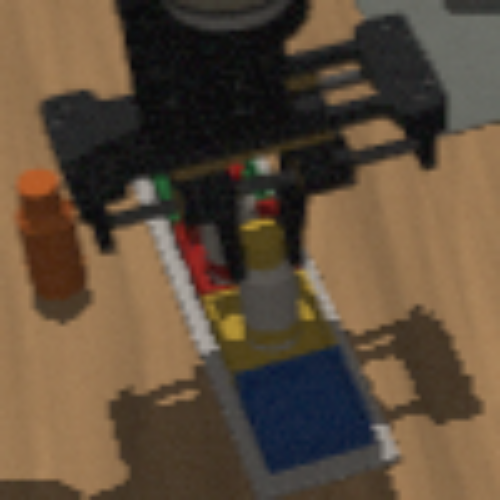

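The fingers look to be behind (+y of) the yellow bottle. I'll measure where the bottle stands.

Run:
```python
from h import *
c=robot.calibration('side');K=np.array([[c['fx'],0,c['cx']],[0,c['fy'],c['cy']],[0,0,1]])
f=lambda px:np.float64(px)/5+[230,110]
print(rays('side',f([[263,226]]),.086),rays('side',f([[263,226]]),.12),rays('side',f([[272,345]]),.010),rays('side',f([[272,345]]),.03))
o=robot.get_obs();R=Ro.from_quat(o['tool_rot']).as_matrix()
P=[o['position']+R@[0,s*.0113,.011] for s in(-1,1)]+[[.511,.152,.086],[.511,.136,.01],[.511,.133,.086],[.511,.117,.01]]
p,_=cv2.projectPoints(np.float64(P),cv2.Rodrigues(c['R'])[0],c['t'],K,c['dist_coeffs']);print(((p.reshape(-1,2)-[230,110])*5).round())
```

```text
[[0.51405141 0.15249316 0.086     ]] [[0.51167472 0.11798765 0.12      ]] [[0.50998521 0.13855228 0.01      ]] [[0.50879104 0.12023469 0.03      ]]
[[245. 300.]
 [286. 289.]
 [257. 228.]
 [275. 348.]
 [263. 253.]
 [280. 374.]]
```

jog_arm --motion '[0, 0, 0, 0, 0, 0, 1]'

```text
time: 12.38
position: [0.511, 0.1535, 0.0451]
tool_rot: [0.659, 0.752, -0.0, -0.0]
ft_force: [-1.1, 0.0, 6.3]
grip_width: 0.0226
grip_force: 16.7
```

```bash
python3 g.py
python3 - <<'E'
from h import *
print(robot.get_obs()['moment'])
s=robot.camera('top');w=robot.camera('wrist')
cv2.imwrite('pics/m7.png',np.hstack([cv2.resize(s[200:300,200:300],None,fx=4,fy=4),cv2.resize(w[100:300,220:420],None,fx=2,fy=2)]))
E
```

```text
12.375 [0.511  0.1535 0.0451] yang 7.53 z [-0. -0. -1.] w 0.022603012703935752 16.67756632436067 [-1.1  0.   6.3]
[-0.10994119  0.31868071  0.00140008]
```

View pics/m7.png

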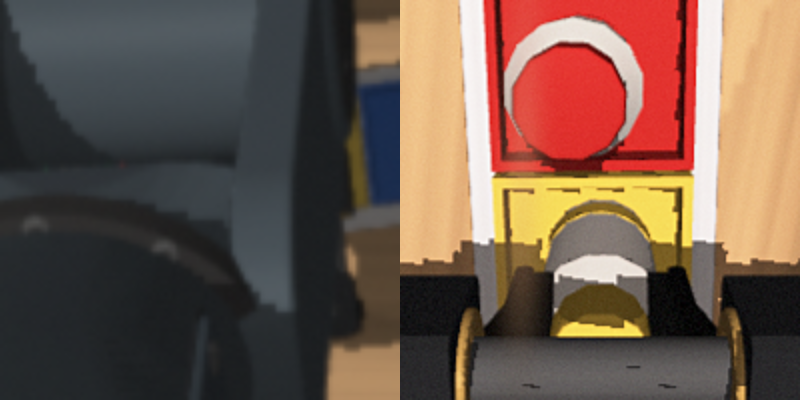

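Run:
```python
from h import *
print(rays('top',np.array([[507,128]])/2.5+np.array([[-40,0]])*0+[[360-160*0,150]] if 0 else [[360+(507-400)/2.5,150+128/2.5]],.086))
print(rays('side',[[220+265/2.5,120+261/2.5]],.086))
c=robot.calibration('wrist');K=np.array([[c['fx'],0,c['cx']],[0,c['fy'],c['cy']],[0,0,1]])
T=np.linalg.inv(c['T_tool_cam']);o=robot.get_obs();R=Ro.from_quat(o['tool_rot']).as_matrix()
for y in(.153,.143,.133):
  for z,r in((.01,.016),(.062,.016),(.086,.0115)):
    P=[R.T@(np.array([.512,y,z])+R@[0,s*r,0]-o['position']) for s in(-1,1)]
    p,_=cv2.projectPoints(np.float64(P),cv2.Rodrigues(T[:3,:3])[0],T[:3,3],K,c['dist_coeffs']);print(y,z,((p.reshape(-1,2)-[220,100])*2+[400,0]).round().tolist())
for zz in(.011,-.01,-.03):
    P=[[0,s*.0113,zz] for s in(-1,1)]
    p,_=cv2.projectPoints(np.float64(P),cv2.Rodrigues(T[:3,:3])[0],T[:3,3],K,c['dist_coeffs']);print('pad',zz,((p.reshape(-1,2)-[220,100])*2+[400,0]).round().tolist())
```

```text
[[ 0.57309095 -0.08999833  0.086     ]]
[[ 0.57596766 -0.09096695  0.086     ]]
0.153 0.01 [[557.0, 243.0], [658.0, 243.0]]
0.153 0.062 [[545.0, 310.0], [675.0, 310.0]]
0.153 0.086 [[557.0, 356.0], [665.0, 356.0]]
0.143 0.01 [[553.0, 272.0], [654.0, 272.0]]
0.143 0.062 [[540.0, 347.0], [668.0, 347.0]]
0.143 0.086 [[552.0, 398.0], [658.0, 398.0]]
0.133 0.01 [[550.0, 301.0], [649.0, 301.0]]
0.133 0.062 [[536.0, 383.0], [662.0, 383.0]]
0.133 0.086 [[547.0, 438.0], [651.0, 438.0]]
pad 0.011 [[565.0, 267.0], [645.0, 268.0]]
pad -0.01 [[561.0, 297.0], [650.0, 297.0]]
pad -0.03 [[556.0, 331.0], [656.0, 331.0]]
```

In the wrist view the yellow bottle is upright at y≈.153, but the fingers look to be on the shoulder or cap: the width is 22.6 mm with an upward force. The fingertips seem higher than nominal, so I'll open, go 10 mm lower and check the tips in the side view.

jog_arm --motion '[0, 0, 0, 0, 0, 0, -1, 0, 0, 0, 0, 0, 0, -1, 0, 0, 0, 0, 0, 0, -1, 0, 0, 0, 0, 0, 0, -1, 0, 0, 0, 0, 0, 0, -1]'

```text
time: 13.1
position: [0.5107, 0.1535, 0.0445]
tool_rot: [0.659, 0.752, -0.0, -0.0]
ft_force: [-0.7, -0.5, -0.5]
grip_width: 0.0645
grip_force: 0.0
```

```bash
python3 g.py
python3 - <<'E'
from h import *
c=robot.calibration('side');K=np.array([[c['fx'],0,c['cx']],[0,c['fy'],c['cy']],[0,0,1]])
o=robot.get_obs();R=Ro.from_quat(o['tool_rot']).as_matrix()
s=cv2.resize(robot.camera('side')[100:220,220:340],None,fx=5,fy=5,interpolation=cv2.INTER_NEAREST)
P=[o['position']+R@[0,q*.051,d] for q in(-1,1) for d in(.011,-.009,-.029)]
p,_=cv2.projectPoints(np.float64(P),cv2.Rodrigues(c['R'])[0],c['t'],K,c['dist_coeffs'])
for q in (p.reshape(-1,2)-[220,100])*5: cv2.circle(s,tuple(int(v) for v in q),3,(255,0,255),-1);print(q.round())
cv2.imwrite('pics/s8.png',s)
E
```

```text
13.1 [0.5107 0.1535 0.0445] yang 7.52 z [-0.001 -0.    -1.   ] w 0.06454885444338215 0.0 [-0.7 -0.5 -0.5]
[223. 370.]
[219. 344.]
[214. 317.]
[405. 321.]
[403. 295.]
[401. 268.]
```

View pics/s8.png

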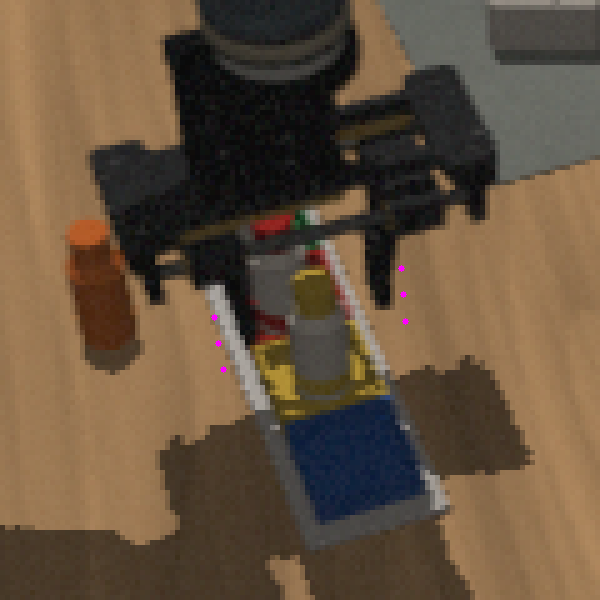

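At 64 mm open, the fingertips in s8 are at (380,305) and (250,340). That is about 23 px above where they were predicted. Together with the upward reaction and the cap-sized width, this means the fingers sit too high, so I'll open fully, go 10 mm lower and close again.

jog_arm --motion '[0, 0, 0, 0, 0, 0, -1, 0, 0, 0, 0, 0, 0, -1, 0, 0, 0, 0, 0, 0, -1, 0, 0, 0.15, 0, 0, 0, -1, 0, 0, 0.1, 0, 0, 0, -1, 0, 0, 0, 0, 0, 0, 1, 0, 0, 0, 0, 0, 0, 1, 0, 0, 0, 0, 0, 0, 1, 0, 0, 0, 0, 0, 0, 1, 0, 0, 0, 0, 0, 0, 1, 0, 0, 0, 0, 0, 0, 1, 0, 0, 0, 0, 0, 0, 1]' --grip_force 8

```text
time: 14.65
position: [0.511, 0.1535, 0.0349]
tool_rot: [0.659, 0.752, -0.0, 0.0]
ft_force: [-0.1, 0.1, 0.8]
grip_width: 0.0315
grip_force: 8.0
```

```bash
python3 g.py; python3 -c "
from rig import robot;print(robot.get_obs()['moment'])"
```

```text
14.65 [0.511  0.1535 0.0349] yang 7.52 z [-0. -0. -1.] w 0.03151308869496377 7.999913245439529 [-0.1  0.1  0.8]
[-0.07899659  0.06440833 -0.02147011]
```

The width is now 31.5 mm with no vertical force, so it is a proper body grip. I'll carry yellow to bay +30.

jog_arm --motion '[0, 0, 0, 0, 0, 0, 1, 0, 0, -0.5, 0, 0, 0, 1, 0, 0, -0.9, 0, 0, 0, 1, 0, 0, -0.9, 0, 0, 0, 1, 0, 0, -0.7, 0, 0, 0, 1, -0.5, 0.04, 0, 0, 0, 0, 1, -0.9, 0.08, 0, 0, 0, 0, 1, -0.9, 0.08, 0, 0, 0, 0, 1, -0.9, 0.08, 0, 0, 0, 0, 1, -0.9, 0.08, 0, 0, 0, 0, 1, -0.9, 0.08, 0, 0, 0, 0, 1, -0.9, 0.08, 0, 0, 0, 0, 1]' --grip_force 14

```text
time: 16.15
position: [0.5624, -0.0787, 0.1546]
tool_rot: [0.659, 0.752, -0.0, -0.0]
ft_force: [0.2, 0.9, -0.4]
grip_width: 0.0311
grip_force: 14.0
```

jog_arm --motion '[-0.9, 0.08, 0, 0, 0, 0, 1, -0.6, 0.06, 0, 0, 0, 0, 1, -0.3, 0.04, 0, 0, 0, 0, 1, 0, 0, 0, 0, 0, 0, 1]'

```text
time: 16.65
position: [0.5791, -0.1482, 0.1546]
tool_rot: [0.659, 0.752, 0.0, -0.0]
ft_force: [0.3, -0.1, -0.6]
grip_width: 0.0312
grip_force: 14.0
```

```bash
python3 g.py .5792,-.1505,.035
```

```text
16.65 [ 0.5791 -0.1482  0.1546] yang 7.48 z [-0.     0.001 -1.   ] w 0.031215147384572144 13.999374210834503 [ 0.3 -0.1 -0.6]
.5792,-.1505,.035 [-0.06 -0.    2.99]
```

jog_arm --motion '[-0.06, 0, 0.6, 0, 0, 0, 1, 0, 0, 0.8, 0, 0, 0, 1, 0, 0, 0.8, 0, 0, 0, 1, 0, 0, 0.45, 0, 0, 0, 1, 0, 0, 0.2, 0, 0, 0, 1, 0, 0, 0.15, 0, 0, 0, 1, 0, 0, 0, 0, 0, 0, 1]'

```text
time: 17.52
position: [0.58, -0.1506, 0.0354]
tool_rot: [0.659, 0.752, 0.0, 0.001]
ft_force: [-0.5, 0.2, 0.0]
grip_width: 0.0316
grip_force: 14.0
```

jog_arm --motion '[0, 0, 0, 0, 0, 0, -1, 0, 0, 0, 0, 0, 0, -1, 0, 0, 0, 0, 0, 0, -1, 0, 0, 0, 0, 0, 0, -1, 0, 0, 0, 0, 0, 0, -1, 0, 0, 0, 0, 0, 0, -1, 0, 0, -0.7, 0, 0, 0, -1, 0, 0, -0.9, 0, 0, 0, -1, 0, 0, -0.9, 0, 0, 0, -1, 0, 0, -0.5, 0, 0, 0, -1, 1, -0.1, 0, 0, 0, 0, -1, 1, -0.1, 0, 0, 0, 0, -1]'

```text
time: 19.02
position: [0.561, -0.0718, 0.1553]
tool_rot: [0.66, 0.752, 0.0, 0.0]
ft_force: [1.1, 0.5, -0.1]
grip_width: 0.0869
grip_force: 0.0
```

jog_arm --motion '[1, -0.1, 0, 0, 0, 0, -1, 1, -0.1, 0, 0, 0, 0, -1, 1, -0.1, 0, 0, 0, 0, -1, 1, -0.1, 0, 0, 0, 0, -1, 1, -0.1, 0, 0, 0, 0, -1, 1, -0.1, 0, 0, 0, 0, -1, 0.7, -0.06, 0, 0, 0, 0, -1, 0.3, 0, 0, 0, 0, 0, -1, 0, 0, 0, 0, 0, 0, -1]'

```text
time: 20.15
position: [0.4983, 0.2021, 0.1549]
tool_rot: [0.659, 0.752, -0.0, 0.0]
ft_force: [-0.7, 0.5, -0.6]
grip_width: 0.0872
grip_force: 0.0
```

```bash
python3 g.py .498,.2035,.034
python3 - <<'E'
from h import *
s=robot.camera('side');t=robot.camera('top');cv2.imwrite('pics/m9.png',np.hstack([cv2.resize(s[120:280,220:380],None,fx=2.5,fy=2.5),cv2.resize(t[150:310,360:520],None,fx=2.5,fy=2.5)]))
E
```

```text
20.15 [0.4983 0.2021 0.1549] yang 7.6 z [ 0. -0. -1.] w 0.0872026160087247 0.0 [-0.7  0.5 -0.6]
.498,.2035,.034 [ 0.04 -0.    3.02]
```

View pics/m9.png

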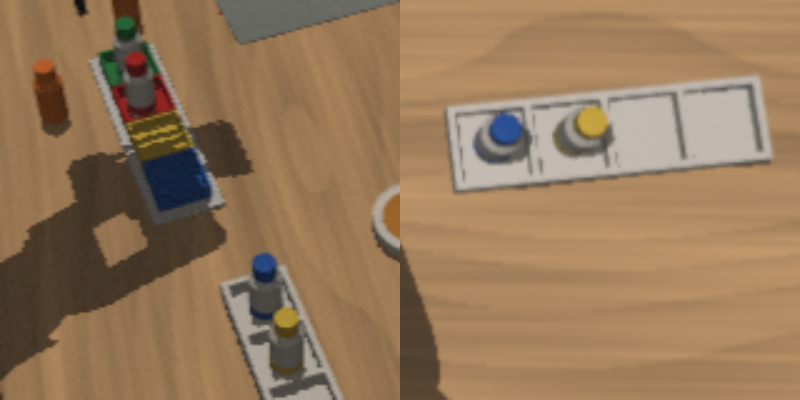

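Blue and yellow stand upright in the first two bays. Next is red.

jog_arm --motion '[0.04, 0, 0.9, 0, 0, 0, -1, 0, 0, 0.9, 0, 0, 0, -1, 0, 0, 0.8, 0, 0, 0, -1, 0, 0, 0.4, 0, 0, 0, -1, 0, 0, 0, 0, 0, 0, 1, 0, 0, 0, 0, 0, 0, 1, 0, 0, 0, 0, 0, 0, 1, 0, 0, 0, 0, 0, 0, 1, 0, 0, 0, 0, 0, 0, 1, 0, 0, 0, 0, 0, 0, 1, 0, 0, 0, 0, 0, 0, 1, 0, 0, 0, 0, 0, 0, 1]'

```text
time: 21.75
position: [0.4981, 0.2035, 0.035]
tool_rot: [0.659, 0.752, 0.0, 0.0]
ft_force: [-1.2, -0.9, 1.2]
grip_width: 0.0313
grip_force: 14.0
```

```bash
python3 g.py .586,-.208,.035
```

```text
21.75 [0.4981 0.2035 0.035 ] yang 7.53 z [ 0.  0. -1.] w 0.031301161052408065 14.000177085399628 [-1.2 -0.9  1.2]
.586,-.208,.035 [-10.49   0.83  -0.  ]
```

jog_arm --motion '[0, 0, -0.5, 0, 0, 0, 1, 0, 0, -0.9, 0, 0, 0, 1, 0, 0, -0.9, 0, 0, 0, 1, 0, 0, -0.7, 0, 0, 0, 1, -0.5, 0.04, 0, 0, 0, 0, 1, -0.9, 0.08, 0, 0, 0, 0, 1, -0.9, 0.08, 0, 0, 0, 0, 1, -0.9, 0.08, 0, 0, 0, 0, 1, -0.9, 0.08, 0, 0, 0, 0, 1, -0.9, 0.08, 0, 0, 0, 0, 1, -0.9, 0.08, 0, 0, 0, 0, 1, -0.9, 0.08, 0, 0, 0, 0, 1]'

```text
time: 23.25
position: [0.5571, -0.0641, 0.1544]
tool_rot: [0.659, 0.752, -0.0, -0.001]
ft_force: [0.9, 0.6, -1.5]
grip_width: 0.0312
grip_force: 14.0
```

jog_arm --motion '[-0.9, 0.08, 0, 0, 0, 0, 1, -0.9, 0.07, 0, 0, 0, 0, 1, -0.9, 0.06, 0, 0, 0, 0, 1, -0.7, 0.02, 0, 0, 0, 0, 1, -0.3, 0, 0, 0, 0, 0, 1, 0, 0, 0, 0, 0, 0, 1]'

```text
time: 24.0
position: [0.5856, -0.2086, 0.1545]
tool_rot: [0.66, 0.752, 0.0, -0.001]
ft_force: [-0.5, 0.8, -1.3]
grip_width: 0.0313
grip_force: 14.0
```

```bash
python3 g.py .586,-.208,.035
```

```text
24.0 [ 0.5856 -0.2086  0.1545] yang 7.47 z [-0.001  0.001 -1.   ] w 0.03133817900801447 13.998637944459915 [-0.5  0.8 -1.3]
.586,-.208,.035 [0.01 0.01 2.99]
```

jog_arm --motion '[0, 0.01, 0.6, 0, 0, 0, 1, 0, 0, 0.8, 0, 0, 0, 1, 0, 0, 0.8, 0, 0, 0, 1, 0, 0, 0.45, 0, 0, 0, 1, 0, 0, 0.2, 0, 0, 0, 1, 0, 0, 0.15, 0, 0, 0, 1, 0, 0, 0, 0, 0, 0, 1]'

```text
time: 24.88
position: [0.587, -0.2088, 0.0355]
tool_rot: [0.659, 0.752, 0.0, 0.001]
ft_force: [-0.4, 0.4, -0.6]
grip_width: 0.031
grip_force: 14.0
```

jog_arm --motion '[0, 0, 0, 0, 0, 0, -1, 0, 0, 0, 0, 0, 0, -1, 0, 0, 0, 0, 0, 0, -1, 0, 0, 0, 0, 0, 0, -1, 0, 0, 0, 0, 0, 0, -1, 0, 0, 0, 0, 0, 0, -1, 0, 0, -0.7, 0, 0, 0, -1, 0, 0, -0.9, 0, 0, 0, -1, 0, 0, -0.9, 0, 0, 0, -1, 0, 0, -0.5, 0, 0, 0, -1, 1, -0.06, 0, 0, 0, 0, -1, 1, -0.06, 0, 0, 0, 0, -1]'

```text
time: 26.38
position: [0.571, -0.1294, 0.1553]
tool_rot: [0.66, 0.752, 0.0, 0.0]
ft_force: [0.2, 0.2, 0.2]
grip_width: 0.087
grip_force: 0.0
```

jog_arm --motion '[1, -0.06, 0, 0, 0, 0, -1, 1, -0.06, 0, 0, 0, 0, -1, 1, -0.06, 0, 0, 0, 0, -1, 1, -0.06, 0, 0, 0, 0, -1, 1, -0.06, 0, 0, 0, 0, -1, 1, -0.06, 0, 0, 0, 0, -1, 1, -0.06, 0, 0, 0, 0, -1, 1, -0.06, 0, 0, 0, 0, -1, 1, -0.06, 0, 0, 0, 0, -1, 0.7, -0.05, 0, 0, 0, 0, -1, 0.27, -0.03, 0, 0, 0, 0, -1, 0, 0, 0, 0, 0, 0, -1]'

```text
time: 27.88
position: [0.4941, 0.2624, 0.1548]
tool_rot: [0.659, 0.752, -0.0, 0.0]
ft_force: [0.1, 0.3, 0.0]
grip_width: 0.0871
grip_force: 0.0
```

```bash
python3 g.py .4945,.2625,.034
python3 - <<'E'
from h import *
s=robot.camera('side');t=robot.camera('top');cv2.imwrite('pics/m10.png',np.hstack([cv2.resize(s[110:270,220:380],None,fx=2.5,fy=2.5),cv2.resize(t[150:310,360:520],None,fx=2.5,fy=2.5)]))
E
```

```text
27.875 [0.4941 0.2624 0.1548] yang 7.59 z [-0. -0. -1.] w 0.08711211741262909 0.0 [0.1 0.3 0. ]
.4945,.2625,.034 [0.   0.01 3.02]
```

View pics/m10.png

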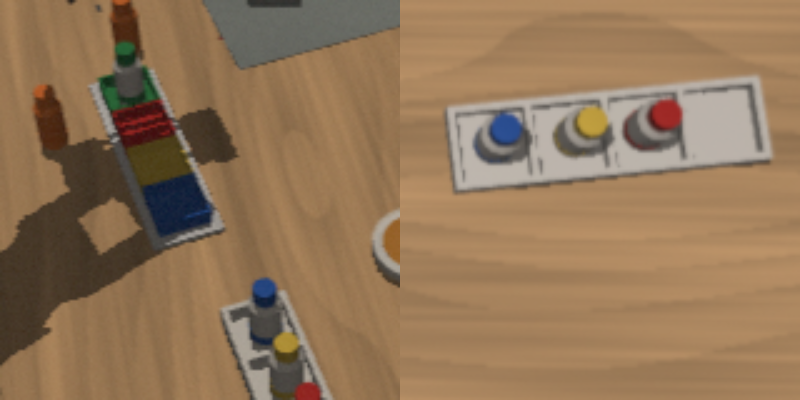

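Red is in the third bay, upright. Green is last, going to bay −90 at about (.593, −.269).

jog_arm --motion '[0, 0.01, 0.9, 0, 0, 0, -1, 0, 0, 0.9, 0, 0, 0, -1, 0, 0, 0.8, 0, 0, 0, -1, 0, 0, 0.4, 0, 0, 0, -1, 0, 0, 0, 0, 0, 0, 1, 0, 0, 0, 0, 0, 0, 1, 0, 0, 0, 0, 0, 0, 1, 0, 0, 0, 0, 0, 0, 1, 0, 0, 0, 0, 0, 0, 1, 0, 0, 0, 0, 0, 0, 1, 0, 0, 0, 0, 0, 0, 1, 0, 0, 0, 0, 0, 0, 1]'

```text
time: 29.48
position: [0.4946, 0.2624, 0.035]
tool_rot: [0.659, 0.752, -0.0, -0.0]
ft_force: [-0.5, 0.9, 1.8]
grip_width: 0.0314
grip_force: 14.0
```

```bash
python3 g.py .593,-.269,.035
```

```text
29.475 [0.4946 0.2624 0.035 ] yang 7.52 z [-0.  0. -1.] w 0.03144626827316402 14.000223577022552 [-0.5  0.9  1.8]
.593,-.269,.035 [-13.49   0.7   -0.  ]
```

jog_arm --motion '[0, 0, -0.5, 0, 0, 0, 1, 0, 0, -0.9, 0, 0, 0, 1, 0, 0, -0.9, 0, 0, 0, 1, 0, 0, -0.7, 0, 0, 0, 1, -0.5, 0.03, 0, 0, 0, 0, 1, -0.9, 0.05, 0, 0, 0, 0, 1, -0.9, 0.05, 0, 0, 0, 0, 1, -0.9, 0.05, 0, 0, 0, 0, 1, -0.9, 0.05, 0, 0, 0, 0, 1, -0.9, 0.05, 0, 0, 0, 0, 1, -0.9, 0.05, 0, 0, 0, 0, 1, -0.9, 0.05, 0, 0, 0, 0, 1]'

```text
time: 30.98
position: [0.5439, -0.0075, 0.1529]
tool_rot: [0.659, 0.752, -0.001, -0.001]
ft_force: [1.0, 0.8, -0.7]
grip_width: 0.0311
grip_force: 14.0
```

jog_arm --motion '[-0.9, 0.05, 0, 0, 0, 0, 1, -0.9, 0.05, 0, 0, 0, 0, 1, -0.9, 0.05, 0, 0, 0, 0, 1, -0.9, 0.05, 0, 0, 0, 0, 1, -0.9, 0.05, 0, 0, 0, 0, 1, -0.9, 0.05, 0, 0, 0, 0, 1, -0.8, 0.02, 0, 0, 0, 0, 1, -0.49, 0, 0, 0, 0, 0, 1, 0, 0, 0, 0, 0, 0, 1]'

```text
time: 32.1
position: [0.5921, -0.2703, 0.1534]
tool_rot: [0.66, 0.751, -0.0, -0.001]
ft_force: [0.1, 1.3, -0.8]
grip_width: 0.0314
grip_force: 14.0
```

```bash
python3 g.py .593,-.269,.035
```

```text
32.1 [ 0.5921 -0.2703  0.1534] yang 7.39 z [-0.002  0.001 -1.   ] w 0.03136211603202929 13.999526649713516 [ 0.1  1.3 -0.8]
.593,-.269,.035 [0.02 0.03 2.96]
```

jog_arm --motion '[0.02, 0.02, 0.6, 0, 0, 0, 1, 0, 0, 0.8, 0, 0, 0, 1, 0, 0, 0.8, 0, 0, 0, 1, 0, 0, 0.45, 0, 0, 0, 1, 0, 0, 0.2, 0, 0, 0, 1, 0, 0, 0.13, 0, 0, 0, 1, 0, 0, 0, 0, 0, 0, 1]'

```text
time: 32.98
position: [0.5942, -0.2682, 0.0362]
tool_rot: [0.659, 0.752, 0.0, 0.0]
ft_force: [-0.0, 0.3, -0.1]
grip_width: 0.031
grip_force: 14.0
```

jog_arm --motion '[0, 0, 0, 0, 0, 0, -1, 0, 0, 0, 0, 0, 0, -1, 0, 0, 0, 0, 0, 0, -1, 0, 0, 0, 0, 0, 0, -1, 0, 0, 0, 0, 0, 0, -1, 0, 0, 0, 0, 0, 0, -1, 0, 0, -0.7, 0, 0, 0, -1, 0, 0, -0.9, 0, 0, 0, -1, 0, 0, -0.9, 0, 0, 0, -1, 0, 0, -0.9, 0, 0, 0, -1, 1, -0.06, 0, 0, 0, 0, -1, 1, -0.06, 0, 0, 0, 0, -1]'

```text
time: 34.48
position: [0.5786, -0.189, 0.1723]
tool_rot: [0.66, 0.752, 0.0, 0.001]
ft_force: [-0.8, 0.3, 0.3]
grip_width: 0.0867
grip_force: 0.0
```

jog_arm --motion '[1, 0, 0, 0, 0, 0, -1, 1, 0, 0, 0, 0, 0, -1, 1, 0, 0, 0, 0, 0, -1, 1, 0, 0, 0, 0, 0, -1, 1, 0, 0, 0, 0, 0, -1, 1, 0, 0, 0, 0, 0, -1, 1, 0, 0, 0, 0, 0, -1, 1, 0, 0, 0, 0, 0, -1, 0.5, 0, 0, 0, 0, 0, -1, 0, 0, 0, 0, 0, 0, -1]'

```text
time: 35.72
position: [0.5338, 0.1484, 0.1717]
tool_rot: [0.658, 0.753, -0.0, 0.0]
ft_force: [0.0, -0.7, -0.2]
grip_width: 0.0869
grip_force: 0.0
```

```bash
python3 g.py
python3 - <<'E'
from h import *
s=robot.camera('side');t=robot.camera('top');cv2.imwrite('pics/m11.png',np.hstack([cv2.resize(s[180:340,270:430],None,fx=2.5,fy=2.5),cv2.resize(t[90:250,360-20:520],None,fx=2.5,fy=2.5)[:,:400+50]]))
E
```

```text
35.725 [0.5338 0.1484 0.1717] yang 7.66 z [ 0. -0. -1.] w 0.0869480463322772 0.0 [ 0.  -0.7 -0.2]
```

View pics/m11.png

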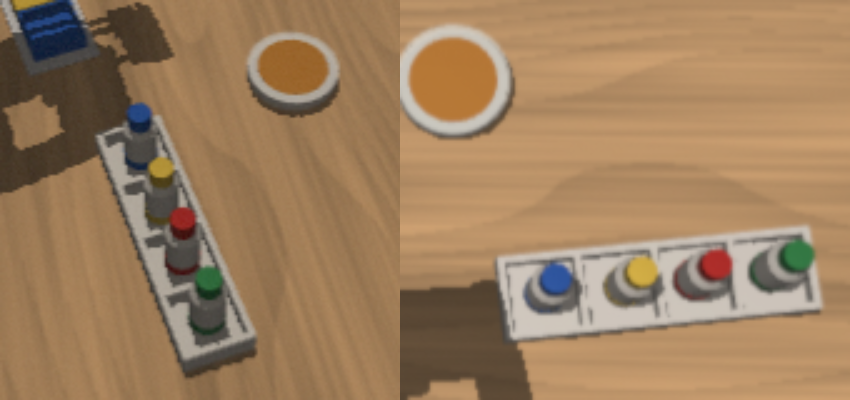

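All four bottles stand upright in their own bays: blue, yellow, red, green from the left in the top view. That reverses the original green, red, yellow, blue, and the dish has not moved.

```bash
python3 -c "
from rig import robot;print(robot.hand_in())"
```

```text
the job is handed in; nothing more can be done
None
```

The job is handed in at about 36 s of robot time: the four bottles stand upright in the white rack in reverse order (from the left in the top view: blue, yellow, red, green), and the petri dish and orange look-alikes were left alone.

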